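# Push the phone-case nest home into the corner fence

### The job

On the finishing bench, push the blue nest that carries a phone case along the bench until it sits fully home in the corner of the aluminium fence: flat against the long rail and flat against the short end stop, one long side along the rail. Only push it with the fingers, do not pick it up or tip it, and leave the tin, the carton, the jar and the stack of cases where they stand. Finish with the hand clear.

Things in the scene. Friction and masses are not known exactly. Their poses are not given: they have to be found in the camera images.
- fence: Corner fence of two bare aluminium bars fixed to the bench, 22 mm high, 14 mm thick: a long rail on the side away from the robot and a short end stop on the left. Origin: on the bench, exactly where the nest's origin belongs when home; z up; x towards the rail, y towards the end stop. Turned up to 0.3 rad. Flat yellow tape marks the two open sides of the home place.
- rail (a point): Point on the rail's inner face, 11 mm up, at fence x = +45, y = 0 mm. The rail runs along fence y, straight, from y = -215 to +99 mm.
- end_stop (a point): Point on the end stop's inner face, 11 mm up, at fence x = 0, y = +85 mm. The end stop runs along fence x, from x = -45 to +45 mm.
- nest: Loose blue block, 90 mm along x, 170 mm along y, 26 mm high, about 0.4 kg, plain upright sides; a phone case (76 x 158 mm) is let flush into its top. Origin: centre of its underside, z up. Its +x side goes to the rail, its +y end to the end stop. It starts 80-110 mm short of home in fence x, 40-100 mm short in y, turned up to 0.35 rad from the fence. Slides with ordinary friction.
- tin: Bystander: loose red round tin, 60 mm across, 30 mm high. Origin at the centre of its underside.
- carton: Bystander: loose white carton, 50 x 50 mm, 50 mm high. Origin at the centre of its underside.
- bottle: Bystander: loose amber jar with a white cap, 44 mm across, 85 mm high. Origin at the centre of its underside.
- stack: Bystander: loose stack of three phone cases, one solid piece, 76 mm along x, 158 mm along y, 33 mm high, standing beyond the long rail. Origin at the centre of its underside.

How it is judged (in metres and radians):
At the end, for the whole second after the job is handed in: The nest rests flat on the bench in the fence's corner, within 3 mm of touching both the long rail and the end stop and within 0.025 rad of square to them, at rest; the four bystanders are within 15 mm of where they stood (x of nest in the frame of fence between -0.003 and 0.004 m and y of nest in the frame of fence between -0.003 and 0.004 m and z of nest in the frame of fence between -0.003 and 0.003 m and angle between the x axis of nest and the x axis of fence, either way round below 0.025 rad and angle between nest's own z axis and vertical below 0.03 rad and linear speed of nest below 0.01 m/s and distance of each of tin, carton, bottle, stack from where it was at the start of the episode below 0.015 m).
It fails at once if the nest is lifted more than 5 mm off the bench (height (world z) of nest above 0.005 m).
It fails at once if the nest is tipped more than 0.12 rad (angle between nest's own z axis and vertical above 0.12 rad).
It fails at once if the tin, carton, jar or stack of cases is shifted more than 15 mm (distance of any of tin, carton, bottle, stack from where it was at the start of the episode above 0.015 m).
It fails at once if the tin, carton, jar or stack of cases is tipped (angle between any of tin, carton, bottle, stack's own z axis and vertical above 0.2 rad).
It also fails if it takes over 48 s, if anything falls off the work surface, if the arm or the gripper's body presses on something with over 40 N, if the wrist force passes 120 N, or if a joint passes its speed limit or range.

### The arm

A 6-joint arm with a two-finger parallel gripper is mounted at the origin on the work surface. World frame = base frame: x ahead of the robot, y to its left, z up, the work surface at z = 0. Lengths are in m, angles in degrees, forces in N, time in s.
With the tool pointing down it reaches from about 0.3 to 0.75 m from the base axis. Payload 8.5 kg.
Tool frame: the origin (TCP) lies at the very end of the fingers, on their centre line; the grasp point (between the pads) lies 19 mm behind it; z points along the fingers, y is the line along which they close (so a half turn about z gives the same grasp; the last joint's range is limited). The gripper opens to 85 mm and grips with 20 to 120 N. Pads are 22 mm wide; open, the fingers measure 114 mm over their backs; the gripper's body (76 mm by 85 mm) begins 54 mm behind the grasp point. The pads swing forward as they close: fully open they stand 13 mm farther back than shut.
Start: joints at [-87.622, 21.807, 74.336, -0, 83.858, -12.336], TCP at [0.14, -0.532, 0.231] pointing down, gripper open.
Joint ranges: [-178.18, 178.18], [-50.72, 133.34], [12.68, 142.11], [-81.47, 261.47], [9.98, 163.14], [-165.26, 165.26]. Speed limits (degrees/s): [136.94, 136.94, 180, 180, 180, 180].

### API

Orientations are given as a 3x3 rotation matrix whose columns are the frame's x, y, z axes.
In Python, from rig import env, imaging gives the robot as it stands. The module is installed in compiled form; this text tells all that it offers.
- The arm moves only by the tool arm_command, never from a script. Its arguments are lists of equal length, an entry for each row: "turn": the turn, a rotation vector about the tool's x, y, z in units of 5 degrees (1.0 is 5 degrees), a list of three; "xyz": the shift along the tool's x, y, z in units of 50 mm (1.0 is 50 mm), a list of three; "claw": the finger opening in mm, from 0 to 85.4. A call has 1 to 12 rows; each row shifts and turns the commanded pose from where the row before left it, along the tool's axes as they then stand; what a row does not reach is not made up. A row lasts 1/10 s, in which the tool goes at most 50 mm and 8.59 degrees, less where a joint would pass 70% of its speed; a pose out of reach is approached as far as the arm can. A call is refused whole if a number of a shift passes 1 or a number of a turn 1, either way. A call with a gripper value outside its range is refused whole. The fingers move at their own pace and stop on an object; "squeeze" is the grip in N (left out, the last holds). Time passes only in rows, so rows that do not move let the fingers close. It gives the time, the measured TCP pose, the force, the opening and the grip force at its end, in the units of the state.
- env.observe(): the state, without advancing time (a new reading comes with each control period).
- imaging.get_image(name): name is "scene" or "top" or "wrist"; returns (picture, depth): 420x560x3 uint8, blue, green, red; 420x560 float32, m along the optical axis (not along the pixel's ray), 0 where there is no reading.
- imaging.camera_info(name): a dict with "camera_matrix" (3x3 intrinsics, pixels), "k1" (the pictures are not rectified: a ray, as slopes to the right and down, at radius r is drawn at 1 + k1 r^2 times it, then the intrinsics apply), "rvec" (rotation vector, rad) and "tvec" (3), from world to camera coordinates, as OpenCV has them. Camera axes: x right, y down, z forward; pixel columns grow to the right and rows downward; lengths in m; the calibration is good to about 2 mm. A picture is of the moment at which its call begins: read the wrist's pose just before it. camera_info takes no time and is no camera call; for the wrist camera it gives the pose at the moment of the call.
- env.close_job(): hands the job in; it is judged then, once.
The state is a dict: "time_s": time; "q": joint angles; "qvel": joint speeds; "joint_efforts": joint torques, N m; "position": TCP position; "tool_rot": TCP orientation; "ft_force": force on the tool from outside, world axes, zero at the start; "wrist_torque": the same for the moment, N m; "grip_width": finger opening in m; "gripper_force": force on a finger pad.
Only numpy, scipy, OpenCV 4.12 (cv2) and the standard library are available. Lean on these libraries where they do the work, as an engineer would, in place of code of your own. Each camera call takes 0.05 s, during which the arm holds its last target. There are 200 camera calls.

## Working session

There is one attempt and no reset: what is moved stays moved. The work goes in short steps, Python scripts to look and compute and a tool call to move; the robot and the scene stay as the last step left them, time stands still between calls to the robot, and variables do not carry over. Pictures are saved under pics/ and viewed, at most 10 in all, crops included, and the job is handed in when it is done.

Besides the shell and the picture viewer there is one more tool, called after "Emit:" by a JSON object that holds its "fn" and its "kwargs", one argument or row to a line. arm_command: Moves the arm, as the interface text tells. Its arguments: {"type":"object","properties":{"turn":{"type":"array"},"xyz":{"type":"array"},"claw":{"type":"array"},"squeeze":{"type":"number"}},"required":["turn","xyz","claw"]}

```bash
mkdir -p pics
cat > h.py <<'E'
import numpy as np, cv2
from rig import env, imaging
def cam(n):
    c=imaging.camera_info(n); K=np.array(c["camera_matrix"],float); R=cv2.Rodrigues(np.array(c["rvec"],float))[0]; t=np.array(c["tvec"],float).ravel()
    return K,float(c["k1"]),R,t
def ray(n,px):
    K,k1,R,t=cam(n); d=np.atleast_2d(px).astype(float)
    D=np.array([k1,0,0,0,0.])
    u=cv2.undistortPoints(d[:,None],K,D)[:,0]
    return -R.T@t, np.c_[u,np.ones(len(u))]@R
def onplane(n,px,z):
    o,d=ray(n,px); s=(z-o[2])/d[:,2]; return o+d*s[:,None]
E
python3 - <<'E'
from h import *
for n in("top","scene"):
    im,d=imaging.get_image(n); cv2.imwrite(f"pics/{n}0.png",im); np.save(f"{n}0.npy",d)
    K,k,R,t=cam(n); print(n,K[0,0],k,-R.T@t)
print(env.observe())
E
```

```text
top 408.57668991547854 -0.044861395354633134 [ 0.57860028 -0.02356605  0.97321252]
scene 399.44161596772955 -0.053828538416230025 [0.95933737 0.2828908  0.68949396]
{'time_s': 0.1, 'q': array([-8.76224110e+01,  2.18386647e+01,  7.43787811e+01,  1.78036323e-04,
        8.38578686e+01, -1.23367805e+01]), 'qvel': array([-0.0092459 , -0.16502119, -0.10348232,  0.03673695, -0.10600759,
       -0.05518433]), 'joint_efforts': array([ 2.74348706e-03, -4.49216759e+01, -2.31654793e+01, -2.26406173e-04,
        3.67475339e-03, -7.62102104e-06]), 'position': array([ 0.13967871, -0.53170434,  0.23076873]), 'tool_rot': array([[ 9.67204173e-01,  2.54000167e-01, -5.14443463e-05],
       [ 2.54000013e-01, -9.67203323e-01,  1.31348058e-03],
       [ 2.83867144e-04, -1.28347076e-03, -9.99999136e-01]]), 'ft_force': array([-0.21467303,  0.09522395, -0.20093046]), 'wrist_torque': array([-0.02673815,  0.06541105, -0.01742814]), 'gripper_force': 0.0, 'grip_width': 0.0856131121766437}
```

View pics/top0.png

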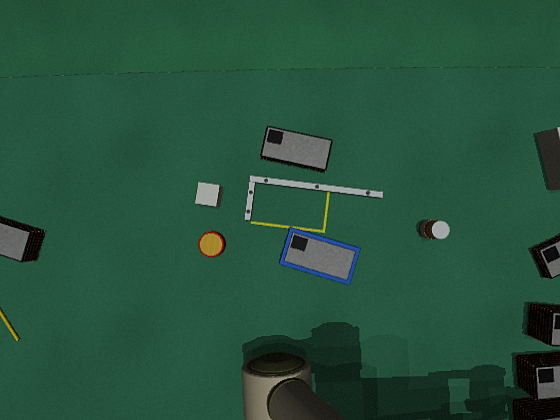

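View pics/scene0.png

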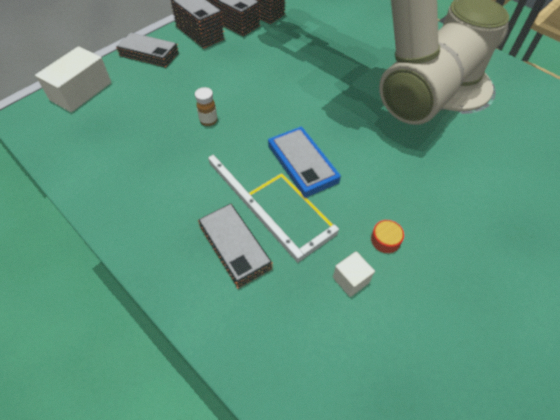

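The top view has +x up and +y to the left. The nest is centred near (320,256), the rail runs from (250,180) to (383,195), the end stop from (250,180) to (248,220), and the tin is at (211,244), the carton at (207,194), the jar at (435,229) and the stack at (297,148). The scene view shows the same layout.

```bash
cat >> h.py <<'E'
def nest(n="top",z=.026,im=None):
    if im is None: im,_=imaging.get_image(n)
    b,g,r=[im[...,i].astype(int) for i in range(3)]
    m=((b-g>40)&(b-r>60)).astype(np.uint8)
    cs=cv2.findContours(m,cv2.RETR_EXTERNAL,cv2.CHAIN_APPROX_NONE)[0]
    c=max(cs,key=cv2.contourArea)[:,0]
    P=onplane(n,c,z)[:,:2]; (cx,cy),(w,h),a=cv2.minAreaRect((P*1000).astype(np.float32))
    bx=cv2.boxPoints(((cx,cy),(w,h),a)); e=[bx[1]-bx[0],bx[2]-bx[1]]
    l=max(e,key=np.linalg.norm); l=l if l[1]>0 else -l   # long dir = +y
    return np.array([cx,cy]),np.degrees(np.arctan2(-l[0],l[1])),sorted((w,h))
E
python3 - <<'E'
from h import *
for n in("top","scene"):
    im=cv2.imread(f"pics/{n}0.png"); print(n,"nest",*nest(n,.026,im))
    hsv=cv2.cvtColor(im,cv2.COLOR_BGR2HSV)
    m=((hsv[...,1]<70)&(hsv[...,2]>130)).astype(np.uint8)
    N,L,S,C=cv2.connectedComponentsWithStats(m)
    for i in range(1,N):
        if S[i,4]>60:
            print(i,S[i],C[i].round(0), onplane(n,C[i],.022)[0].round(3))
im=cv2.imread("pics/top0.png");d=np.load("top0.npy");hsv=cv2.cvtColor(im,cv2.COLOR_BGR2HSV)
m=((hsv[...,1]<90)&(hsv[...,2]>110)).astype(np.uint8)
w=np.zeros_like(m); w[170:226,240:390]=1
v,u=np.nonzero(m*w); P=onplane("top",np.c_[u,v],.022)[:,:2]*1000
def fit(Q):
    a=cv2.fitLine(Q.astype(np.float32),cv2.DIST_HUBER,0,.01,.01).ravel(); return a[:2],a[2:]
rl=(u>262); es=(v>190)&(u<262)
for s in (rl,es):
    dr,p=fit(P[s]); print("dir",dr,"pt",p,"n",s.sum(),"std",np.std((P[s]-p)@[-dr[1],dr[0]]), "ext",np.ptp((P[s]-p)@dr))
K,k,R,t=cam("top");o=-R.T@t
for name,(uu,vv) in dict(rail=(317,186),nest=(330,260),tin=(211,244),carton=(207,194),jar=(441,230),stack=(300,150)).items():
    oo,dd=ray("top",(uu,vv)); print(name,(oo+dd[0]*d[vv,uu]).round(3))
E
```

```text
top nest [498.41400146 -88.54954529] -17.58297 [89.74404907226562, 168.7744598388672]
4 [245 176 122  44 788] [295. 189.] [ 0.654 -0.035  0.022]
5 [195 182  24  24 451] [207. 194.] [0.645 0.172 0.022]
6 [369 191  14   7  74] [376. 194.] [ 0.64  -0.223  0.022]
7 [432 221  18  18 249] [440. 229.] [ 0.555 -0.371  0.022]
11 [260 375  36  45 258] [271. 389.] [0.194 0.028 0.022]
scene nest [500.94024658 -84.50006104] -17.562408 [92.49171447753906, 174.99478149414062]
1 [175   0  44  15 374] [197.   6.] [ 0.26  -0.752  0.022]
2 [220   0  36   6 135] [239.   2.] [ 0.154 -0.675  0.022]
3 [ 389    0   98  102 3805] [445.  49.] [-0.094 -0.076  0.022]
17 [   0   14  175   95 3149] [90. 59.] [ 0.641 -0.751  0.022]
48 [64 31  9 17 66] [67. 39.] [ 0.638 -0.886  0.022]
89 [532  63  28  17  75] [546.  71.] [-0.216  0.175  0.022]
100 [455  73  41  37 653] [479.  95.] [0.02  0.091 0.022]
109 [194  87  19  14 207] [203.  93.] [ 0.515 -0.412  0.022]
122 [ 275  130   59   56 1436] [303. 155.] [ 0.492 -0.091  0.022]
123 [ 208  154  131  105 1556] [272. 215.] [ 0.653 -0.029  0.022]
137 [ 200  204   70   75 2288] [233. 238.] [ 0.743 -0.045  0.022]
154 [334 251  41  37 864] [355. 269.] [0.63  0.163 0.022]
dir [0.13656917 0.99063057] pt [657.5675   -98.767914] n 694 std 4.188442599877317 ext 281.3210823189273
dir [ 0.9887211  -0.14976881] pt [615.7847   74.32804] n 140 std 3.879672179492721 ext 67.29251350082242
rail [ 0.66  -0.086  0.024]
nest [ 0.488 -0.113  0.027]
tin [0.528 0.161 0.03 ]
carton [0.643 0.166 0.049]
jar [ 0.555 -0.35   0.084]
stack [ 0.743 -0.047  0.035]
```

Emit:
{"fn": "arm_command", "kwargs": {
  "turn": [
    [0, 0, 0.9],
    [0, 0, 0.9],
    [0, 0, 0.9],
    [0, 0, 0.9],
    [0, 0, 0.91],
    [0, 0, 0]
  ],
  "xyz": [
    [0, 0, 0],
    [0, 0, 0],
    [0, 0, 0],
    [0, 0, 0],
    [0, 0, 0],
    [0, 0, 0]
  ],
  "claw": [60, 60, 60, 60, 60, 60]
}}

```text
time_s: 0.7
position: [0.1397, -0.5318, 0.231]
tool_rot: [[0.991, -0.137, -0.0], [-0.137, -0.991, 0.001], [-0.0, -0.001, -1.0]]
ft_force: [-0.2, 0.5, -0.4]
grip_width: 0.0599
gripper_force: 0.0
```

Emit:
{"fn": "arm_command", "kwargs": {
  "turn": [
    [0, 0, 0],
    [0, 0, 0],
    [0, 0, 0],
    [0, 0, 0],
    [0, 0, 0],
    [0, 0, 0],
    [0, 0, 0],
    [0, 0, 0],
    [0, 0, 0],
    [0, 0, 0],
    [0, 0, 0],
    [0, 0, 0]
  ],
  "xyz": [
    [0.34, -0.8, 0],
    [0.34, -0.8, 0],
    [0.34, -0.8, 0],
    [0.34, -0.8, 0],
    [0.34, -0.8, 0],
    [0.34, -0.8, 0],
    [0.34, -0.8, 0],
    [0.34, -0.8, 0],
    [0.34, -0.8, 0],
    [0.34, -0.8, 0],
    [0.34, -0.8, 0],
    [0.3, -0.8, 0]
  ],
  "claw": [60, 60, 60, 60, 60, 60, 60, 60, 60, 60, 60, 60]
}}

```text
time_s: 1.9
position: [0.4059, -0.0822, 0.2314]
tool_rot: [[0.991, -0.134, 0.0], [-0.134, -0.991, -0.0], [0.0, 0.0, -1.0]]
ft_force: [0.7, -0.7, 0.5]
grip_width: 0.06
gripper_force: 0.0
```

```bash
cat >> h.py <<'E'
TH=np.radians(-7.87); O=np.array([616.1,-18.6]); F=np.array([[np.cos(TH),-np.sin(TH)],[np.sin(TH),np.cos(TH)]])
def fence(p): return (np.asarray(p)-O)@F
def rep():
    s=env.observe(); R=s["tool_rot"]; p=s["position"]*1000
    print("t",round(s["time_s"],2),"tcp fence",fence(p[:2]).round(1),"z",p[2].round(1),"yaw-f",round(np.degrees(np.arctan2(R[1,0],R[0,0])-TH),2),"tilt",R[2].round(4),"F",(s["ft_force"][:2]@F).round(1),s["ft_force"][2].round(1),"w",s["grip_width"])
E
python3 -c "
from h import *
rep()"
```

```text
t 1.9 tcp fence [-199.5  -91.8] z 231.4 yaw-f 0.17 tilt [ 2.e-04  1.e-04 -1.e+00] F [ 0.8 -0.6] 0.5 w 0.06003468380628243
```

Emit:
{"fn": "arm_command", "kwargs": {
  "turn": [
    [0, 0, 0],
    [0, 0, 0],
    [0, 0, 0],
    [0, 0, 0],
    [0, 0, 0],
    [0, 0, 0],
    [0, 0, 0],
    [0, 0, 0],
    [0, 0, 0]
  ],
  "xyz": [
    [0, 0, 0.7],
    [0, 0, 0.7],
    [0, 0, 0.7],
    [0, 0, 0.7],
    [0, 0, 0.7],
    [0, 0, 0.6],
    [0, 0, 0.3],
    [0, 0, 0.1],
    [0, 0, 0]
  ],
  "claw": [60, 60, 60, 60, 60, 60, 60, 60, 60]
}}

```text
time_s: 2.8
position: [0.4052, -0.084, 0.0061]
tool_rot: [[0.991, -0.135, -0.001], [-0.135, -0.991, 0.0], [-0.001, -0.0, -1.0]]
ft_force: [0.6, 0.0, 0.7]
grip_width: 0.0598
gripper_force: 0.0
```

```bash
python3 -c "
from h import *
rep()
im,_=imaging.get_image('scene'); cv2.imwrite('pics/s1.png',cv2.resize(im[80:280,180:440],None,fx=3,fy=3))"
```

```text
t 2.8 tcp fence [-200.   -93.6] z 6.1 yaw-f 0.1 tilt [-8.e-04 -3.e-04 -1.e+00] F [0.6 0.1] 0.7 w 0.05980965959584481
```

View pics/s1.png

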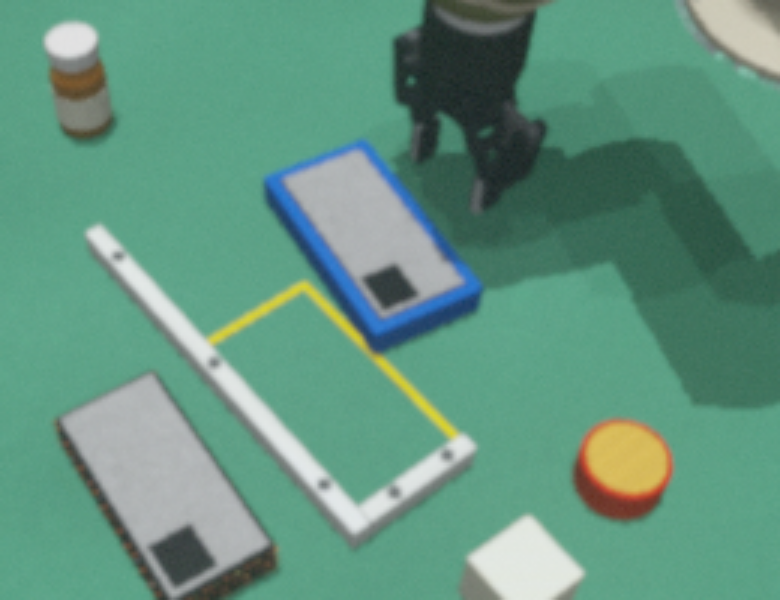

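The open fingers stand low on the robot side of the nest, at about (420,150) and (480,200) in the crop, with the way clear. I'll push towards the rail.

Emit:
{"fn": "arm_command", "kwargs": {
  "turn": [
    [0, 0, 0],
    [0, 0, 0],
    [0, 0, 0],
    [0, 0, 0],
    [0, 0, 0],
    [0, 0, 0],
    [0, 0, 0],
    [0, 0, 0],
    [0, 0, 0],
    [0, 0, 0],
    [0, 0, 0],
    [0, 0, 0]
  ],
  "xyz": [
    [0.2, 0, 0],
    [0.2, 0, 0],
    [0.2, 0, 0],
    [0.2, 0, 0],
    [0.2, 0, 0],
    [0.2, 0, 0],
    [0.2, 0, 0],
    [0.2, 0, 0],
    [0.2, 0, 0],
    [0.2, 0, 0],
    [0.2, 0, 0],
    [0, 0, 0]
  ],
  "claw": [60, 60, 60, 60, 60, 60, 60, 60, 60, 60, 60, 60]
}}

```text
time_s: 4.05
position: [0.5159, -0.0992, 0.0063]
tool_rot: [[0.991, -0.136, 0.002], [-0.136, -0.991, -0.001], [0.002, 0.0, -1.0]]
ft_force: [0.7, 0.6, -0.2]
grip_width: 0.06
gripper_force: 0.0
```

```bash
python3 -c "
from h import *
rep()
for n in('top','scene'):
  im,_=imaging.get_image(n); c,a,s=nest(n,.026,im); print(fence(c),a+7.87,s)
  cv2.imwrite('pics/%s2.png'%n,cv2.resize(im[150:300,200:400],None,fx=3,fy=3))"
```

```text
t 4.05 tcp fence [-88.2 -93.6] z 6.3 yaw-f 0.05 tilt [ 2.1e-03  3.0e-04 -1.0e+00] F [0.6 0.7] -0.2 w 0.05999454090126382
[-30.61151928 -77.49246245] 0.39560652 [88.42155456542969, 168.84678649902344]
[-28.44197016 -72.55578878] 0.25888062 [93.58698272705078, 175.73776245117188]
```

View pics/top2.png

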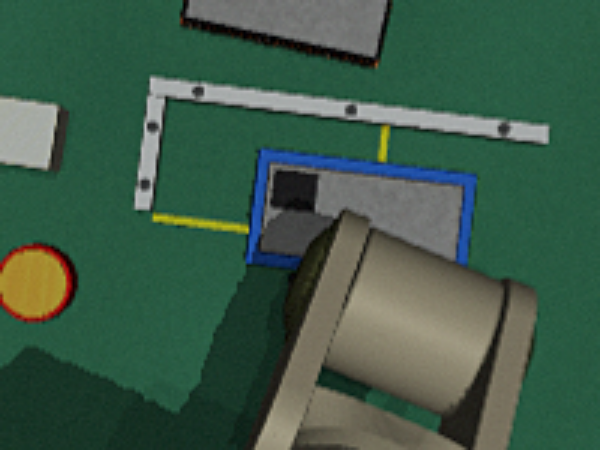

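The nest is now square to the fence and about 30 mm short of the rail (crop: near corner (250,265), rail at (350,110)). I'll keep going to the rail gently.

Emit:
{"fn": "arm_command", "kwargs": {
  "turn": [
    [0, 0, 0],
    [0, 0, 0],
    [0, 0, 0],
    [0, 0, 0],
    [0, 0, 0],
    [0, 0, 0],
    [0, 0, 0],
    [0, 0, 0],
    [0, 0, 0]
  ],
  "xyz": [
    [0.1, 0, 0],
    [0.1, 0, 0],
    [0.1, 0, 0],
    [0.1, 0, 0],
    [0.05, 0, 0],
    [0.05, 0, 0],
    [0.05, 0, 0],
    [0.05, 0, 0],
    [0, 0, 0]
  ],
  "claw": [60, 60, 60, 60, 60, 60, 60, 60, 60]
}}

```text
time_s: 5.05
position: [0.5445, -0.1032, 0.0064]
tool_rot: [[0.991, -0.136, 0.001], [-0.136, -0.991, -0.0], [0.001, 0.0, -1.0]]
ft_force: [-0.9, -0.2, -0.1]
grip_width: 0.06
gripper_force: 0.2
```

Emit:
{"fn": "arm_command", "kwargs": {
  "turn": [
    [0, 0, 0],
    [0, 0, 0],
    [0, 0, 0]
  ],
  "xyz": [
    [0.02, 0, 0],
    [0.02, 0, 0],
    [0, 0, 0]
  ],
  "claw": [60, 60, 60]
}}

```text
time_s: 5.35
position: [0.5459, -0.1033, 0.0064]
tool_rot: [[0.991, -0.136, -0.0], [-0.136, -0.991, -0.0], [-0.0, 0.0, -1.0]]
ft_force: [-3.1, -1.1, 1.0]
grip_width: 0.0599
gripper_force: 1.6
```

Emit:
{"fn": "arm_command", "kwargs": {
  "turn": [
    [0, 0, 0],
    [0, 0, 0],
    [0, 0, 0]
  ],
  "xyz": [
    [0.03, 0, 0],
    [0.03, 0, 0],
    [0, 0, 0]
  ],
  "claw": [60, 60, 60]
}}

```text
time_s: 5.65
position: [0.5468, -0.1033, 0.0064]
tool_rot: [[0.991, -0.136, -0.005], [-0.136, -0.991, 0.001], [-0.005, -0.0, -1.0]]
ft_force: [-13.4, -0.1, 10.0]
grip_width: 0.0603
gripper_force: 6.7
```

```bash
python3 -c "
from h import *
rep()
c,a,s=nest(); print(fence(c),a+7.87,s)"
```

```text
t 5.65 tcp fence [-57.1 -93.4] z 6.4 yaw-f 0.04 tilt [-5.3e-03 -4.0e-04 -1.0e+00] F [-13.3  -1.9] 10.0 w 0.060319239620835435
[ -0.29699337 -77.4582167 ] 0.09913206 [88.98928833007812, 168.43328857421875]
```

Emit:
{"fn": "arm_command", "kwargs": {
  "turn": [
    [0, 0, 0],
    [0, 0, 0],
    [0, 0, 0],
    [0, 0, 0],
    [0, 0, 0],
    [0, 0, 0],
    [0, 0, 0],
    [0, 0, 0],
    [0, 0, 0],
    [0, 0, 0],
    [0, 0, 0],
    [0, 0, 0]
  ],
  "xyz": [
    [-0.2, 0, 0],
    [-0.4, 0, 0],
    [-0.2, 0.1, 0],
    [0, 0.6, 0],
    [0, 0.6, 0],
    [0, 0.6, 0],
    [0, 0.5, 0],
    [0.3, 0, 0],
    [0.5, 0, 0],
    [0.5, 0, 0],
    [0.5, 0, 0],
    [0.2, 0, 0]
  ],
  "claw": [60, 40, 20, 0, 0, 0, 0, 0, 0, 0, 0, 0]
}}

```text
time_s: 6.9
position: [0.5942, -0.2318, 0.0065]
tool_rot: [[0.991, -0.136, 0.003], [-0.136, -0.991, -0.001], [0.003, 0.001, -1.0]]
ft_force: [-0.2, -0.1, 0.0]
grip_width: 0.0001
gripper_force: 0.0
```

```bash
python3 -c "
from h import *
rep()
im,_=imaging.get_image('top'); c,a,s=nest(im=im); print(fence(c),a+7.87,s)
im,_=imaging.get_image('scene'); cv2.imwrite('pics/s3.png',cv2.resize(im[80:280,180:440],None,fx=3,fy=3))"
```

```text
t 6.9 tcp fence [   7.5 -214.2] z 6.5 yaw-f 0.04 tilt [ 0.0031  0.001  -1.    ] F [-0.2 -0.1] 0.0 w 7.35776757001655e-05
[ -0.3399462  -77.02400369] 0.09912825 [89.07371520996094, 167.56471252441406]
```

View pics/s3.png

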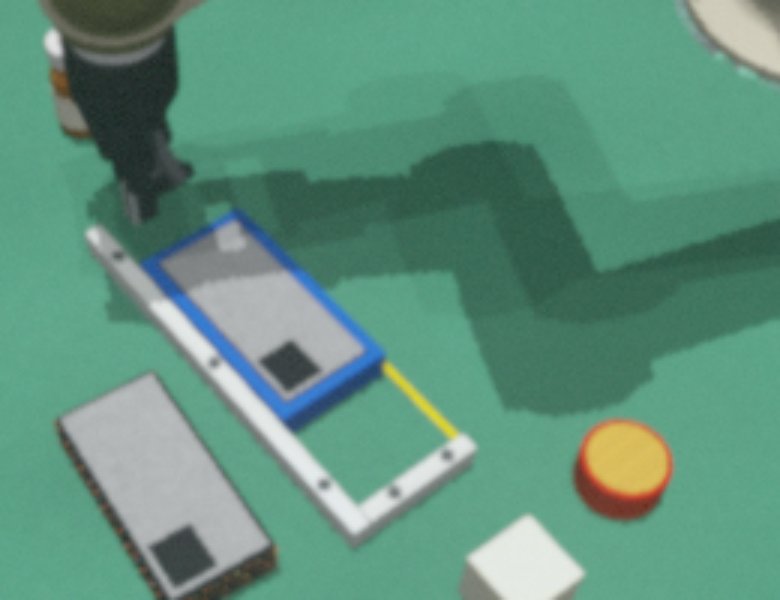

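The closed fingers stand beyond the nest's near end at crop (140,210), clear of the jar, and the nest lies along the rail. I'll push towards the end stop.

Emit:
{"fn": "arm_command", "kwargs": {
  "turn": [
    [0, 0, 0],
    [0, 0, 0],
    [0, 0, 0],
    [0, 0, 0],
    [0, 0, 0],
    [0, 0, 0],
    [0, 0, 0],
    [0, 0, 0],
    [0, 0, 0],
    [0, 0, 0],
    [0, 0, 0],
    [0, 0, 0]
  ],
  "xyz": [
    [-0.16, -0.1, 0],
    [0, -0.2, 0],
    [0, -0.2, 0],
    [0, -0.2, 0],
    [0, -0.2, 0],
    [0, -0.2, 0],
    [0, -0.2, 0],
    [0, -0.2, 0],
    [0, -0.2, 0],
    [0, -0.2, 0],
    [0, -0.1, 0],
    [0, 0, 0]
  ],
  "claw": [0, 0, 0, 0, 0, 0, 0, 0, 0, 0, 0, 0]
}}

```text
time_s: 8.2
position: [0.5978, -0.1297, 0.0064]
tool_rot: [[0.991, -0.136, 0.0], [-0.136, -0.991, 0.0], [0.0, -0.0, -1.0]]
ft_force: [0.1, -0.6, 0.7]
grip_width: -0.0004
gripper_force: 0.0
```

```bash
python3 -c "
from h import *
rep()
for n in('top','scene'):
  c,a,s=nest(n); print(fence(c),a+7.87,s)"
```

```text
t 8.2 tcp fence [  -2.9 -112.6] z 6.4 yaw-f 0.08 tilt [ 2.e-04 -4.e-04 -1.e+00] F [ 0.2 -0.6] 0.7 w -0.0003609527726547515
[-0.42203959  6.43942603] 0.0549407 [89.02678680419922, 127.94960021972656]
[-1.08039415 -9.66435024] -0.12763643 [89.61212158203125, 173.29617309570312]
```

Emit:
{"fn": "arm_command", "kwargs": {
  "turn": [
    [0, 0, 0],
    [0, 0, 0],
    [0, 0, 0],
    [0, 0, 0],
    [0, 0, 0]
  ],
  "xyz": [
    [0, -0.08, 0],
    [0, -0.08, 0],
    [0, -0.05, 0],
    [0, -0.04, 0],
    [0, 0, 0]
  ],
  "claw": [0, 0, 0, 0, 0]
}}

```text
time_s: 8.8
position: [0.5994, -0.1179, 0.0062]
tool_rot: [[0.991, -0.136, -0.0], [-0.136, -0.991, 0.0], [-0.0, -0.0, -1.0]]
ft_force: [0.1, -0.2, -0.2]
grip_width: -0.0002
gripper_force: 0.1
```

Emit:
{"fn": "arm_command", "kwargs": {
  "turn": [
    [0, 0, 0],
    [0, 0, 0],
    [0, 0, 0]
  ],
  "xyz": [
    [0, -0.02, 0],
    [0, -0.02, 0],
    [0, 0, 0]
  ],
  "claw": [0, 0, 0]
}}

```text
time_s: 9.1
position: [0.5997, -0.1162, 0.0063]
tool_rot: [[0.991, -0.136, -0.0], [-0.136, -0.991, 0.0], [-0.0, -0.0, -1.0]]
ft_force: [0.1, -2.2, -0.3]
grip_width: 0.0002
gripper_force: 0.8
```

Emit:
{"fn": "arm_command", "kwargs": {
  "turn": [
    [0, 0, 0],
    [0, 0, 0],
    [0, 0, 0]
  ],
  "xyz": [
    [0, -0.02, 0],
    [0, -0.02, 0],
    [0, 0, 0]
  ],
  "claw": [0, 0, 0]
}}

```text
time_s: 9.4
position: [0.5999, -0.1152, 0.0063]
tool_rot: [[0.991, -0.136, -0.0], [-0.136, -0.991, -0.002], [0.0, 0.002, -1.0]]
ft_force: [-1.7, -7.6, -1.5]
grip_width: -0.0003
gripper_force: 3.6
```

Emit:
{"fn": "arm_command", "kwargs": {
  "turn": [
    [0, 0, 0],
    [0, 0, 0]
  ],
  "xyz": [
    [0, -0.02, 0],
    [0, 0, 0]
  ],
  "claw": [0, 0]
}}

```text
time_s: 9.6
position: [0.5999, -0.1152, 0.0063]
tool_rot: [[0.991, -0.136, -0.0], [-0.136, -0.991, -0.003], [0.0, 0.003, -1.0]]
ft_force: [-2.6, -11.6, -1.8]
grip_width: 0.0001
gripper_force: 5.9
```

Emit:
{"fn": "arm_command", "kwargs": {
  "turn": [
    [0, 0, 0],
    [0, 0, 0],
    [0, 0, 0],
    [0, 0, 0],
    [0, 0, 0],
    [0, 0, 0],
    [0, 0, 0],
    [0, 0, 0],
    [0, 0, 0],
    [0, 0, 0],
    [0, 0, 0]
  ],
  "xyz": [
    [0, 0.2, 0],
    [0, 0.4, 0],
    [-0.3, 0.2, 0],
    [-0.6, 0, 0],
    [-0.6, 0, 0],
    [-0.6, 0, 0],
    [-0.3, 0, 0],
    [0, -0.6, 0],
    [0, -0.7, 0],
    [0, -0.7, 0],
    [0, -0.5, 0]
  ],
  "claw": [0, 0, 0, 0, 0, 0, 0, 20, 40, 60, 60]
}}

```text
time_s: 10.7
position: [0.4928, -0.0108, 0.0065]
tool_rot: [[0.991, -0.136, 0.0], [-0.136, -0.991, 0.001], [0.0, -0.001, -1.0]]
ft_force: [-0.1, 0.1, -0.0]
grip_width: 0.0578
gripper_force: 0.0
```

```bash
python3 -c "
from h import *
rep()
for n in('top','scene'):
  im,_=imaging.get_image(n);c,a,s=nest(n,.026,im); print(fence(c),a+7.87,s)
  if n=='top':cv2.imwrite('pics/t4.png',cv2.resize(im[150:300,200:400],None,fx=3,fy=3))"
```

```text
t 10.7 tcp fence [-123.2   -9.2] z 6.5 yaw-f 0.06 tilt [ 1.e-04 -8.e-04 -1.e+00] F [-0.1  0.1] -0.0 w 0.05775014546721596
[-0.4258941   0.29541252] 0.04608345 [89.03939819335938, 168.54115295410156]
[-0.18044655  1.59409835] -0.029099941 [88.13373565673828, 169.2422332763672]
```

View pics/t4.png

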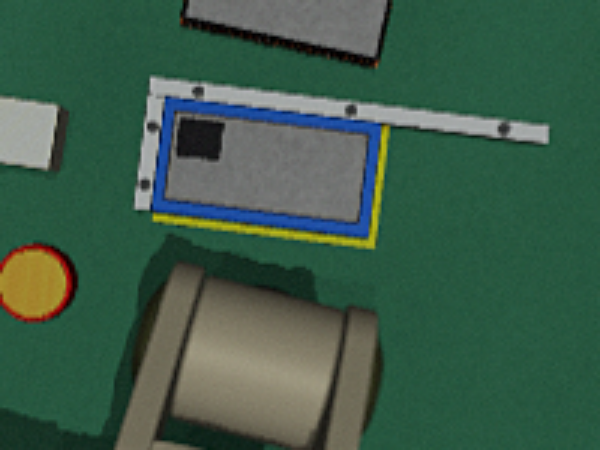

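The nest sits in the corner, from (155,97) to (385,240) in the crop, flush with both bars and with tape along its open sides. I'll give one light confirming press on the long side, then retreat.

Emit:
{"fn": "arm_command", "kwargs": {
  "turn": [
    [0, 0, 0],
    [0, 0, 0],
    [0, 0, 0],
    [0, 0, 0],
    [0, 0, 0],
    [0, 0, 0],
    [0, 0, 0]
  ],
  "xyz": [
    [0.4, 0, 0],
    [0.5, 0, 0],
    [0.25, 0, 0],
    [0.1, 0, 0],
    [0.05, 0, 0],
    [0.04, 0, 0],
    [0, 0, 0]
  ],
  "claw": [60, 60, 60, 60, 60, 60, 60]
}}

```text
time_s: 11.5
position: [0.558, -0.022, 0.0062]
tool_rot: [[0.991, -0.137, -0.002], [-0.137, -0.991, 0.0], [-0.002, 0.0, -1.0]]
ft_force: [-3.8, -1.9, 0.7]
grip_width: 0.06
gripper_force: 1.6
```

Emit:
{"fn": "arm_command", "kwargs": {
  "turn": [
    [0, 0, 0],
    [0, 0, 0],
    [0, 0, 0],
    [0, 0, 0],
    [0, 0, 0],
    [0, 0, 0]
  ],
  "xyz": [
    [-0.2, 0, 0],
    [-0.5, 0, 0],
    [-0.5, 0, 0],
    [0, 0, -0.6],
    [0, 0, -0.8],
    [0, 0, -0.6]
  ],
  "claw": [60, 60, 60, 60, 60, 60]
}}

```text
time_s: 12.1
position: [0.4992, -0.0134, 0.1083]
tool_rot: [[0.991, -0.136, 0.002], [-0.136, -0.991, -0.0], [0.002, -0.0, -1.0]]
ft_force: [0.7, -0.6, -0.5]
grip_width: 0.0601
gripper_force: 0.0
```

```bash
python3 -c "
from h import *
rep()
for n in('top','scene'):
  im,_=imaging.get_image(n);c,a,s=nest(n,.026,im); print(fence(c),a+7.87,s)"
```

```text
t 12.1 tcp fence [-116.5  -10.9] z 108.3 yaw-f 0.04 tilt [ 1.7e-03 -1.0e-04 -1.0e+00] F [ 0.8 -0.5] -0.5 w 0.060076757094678725
[-0.42588944  0.26150153] 0.046099663 [89.03939819335938, 168.4733428955078]
[-0.87906485  1.87953822] 0.08180475 [89.68531799316406, 168.82472229003906]
```

```bash
python3 -c "
from h import *
print(env.close_job())"
```

```text
the job is handed in; nothing more can be done
None
```

The job is handed in. By my camera measurements the nest sits home in the corner, within about 1 mm of the rail, 2 mm of the end stop and 0.1° of square; I did not touch the bystanders, the hand is clear, and it took about 12 s.

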